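# Hang the pin spanner and its tag on the free peg

## Task

The pin spanner is due for checking: put its eye over the peg of the empty sloping tool stand and let it hang there against the board. Then hang the metal tag by its hole on the same peg, in front of the spanner. Do not knock over the brown dropper bottle.

Things in the scene. Friction and masses are not known exactly. Their poses are not given: they have to be found in the camera images.
- spanner_grip (a point): Flat pin spanner lying on the desk: middle of its black grip, half-way up (7 mm). The grip is 80 mm long (point x axis, +x toward the steel eye), 20 mm wide, 14 mm thick; z is up as it lies. At the -x end, 60 mm from here, a steel cross bar 44 mm wide with two pins. Overall 147 mm long, 0.1 to 0.2 kg, balanced near here.
- spanner_eye (a point): Centre of the spanner's eye, 60 mm along +x from spanner_grip at the same height: a steel ring 37 mm outside, hole 20 mm right through, 10 mm thick (2 to 12 mm above the spanner's underside). Axes as for spanner_grip. Beside the spanner, toward the robot, lies a paper cutter whose bed is 50 mm high.
- tag_centre (a point): Flat aluminium tag lying on the desk: its centre, half-way up (3 mm above the desk). 70 mm long along the point's x axis, 34 mm wide, 6 mm thick, the +x end round with the hole in it, the other end square with a white paper field; about 0.04 kg.
- tag_hole (a point): Centre of the tag's hole (18 mm, right through), 18 mm along +x from tag_centre. Axes as for tag_centre.
- stand_peg: Root of the peg on the sloping board of the empty grey stand, 95 mm above the desk. z runs out along the peg, which leans 33 degrees from vertical, toward the robot and somewhat to its left; x uphill along the board, y across. Peg round, 12 mm thick, 40 mm long, tip tapered. Flat board 112 mm wide, from 135 mm downhill to 35 mm uphill. A hung thing slides home and lies on the board, lower end downhill.
- used_stand_peg: The same kind of stand, whose peg already carries another pin spanner (fixed there): not to be used. Origin and axes as for stand_peg. Behind both stands is an instrument box 0.2 m high, its front panel slanting nearest the robot at its left end.
- dropper_centre (a point): Brown dropper bottle with black rubber top, 30 mm across and 101 mm tall, loose, standing upright on the desk: its centre, half-way up; z is its upright axis.
Mind the look-alikes: they are no part of the job. What is shaped like the part that bears spanner_grip but purple is not meant. Of the things shaped like the part that bears tag_centre, the aluminium one is meant.

How it is judged:
On the way, in this order (a step that is already met when the one before it is completed fails the run):
1. the spanner hangs on the free peg, let go, with no tag on that peg yet (x of spanner_eye in the frame of stand_peg between -0.008 and 0.008 m and y of spanner_eye in the frame of stand_peg between -0.008 and 0.008 m and z of spanner_eye in the frame of stand_peg between 0 and 0.0125 m and contact force between the fingers and spanner below 0.05 N and distance between tag_hole and stand_peg above 0.05 m), for 0.3 s.
2. the tag hangs on the same peg in front of the spanner, let go (x of spanner_eye in the frame of stand_peg between -0.008 and 0.008 m and y of spanner_eye in the frame of stand_peg between -0.008 and 0.008 m and z of spanner_eye in the frame of stand_peg between 0 and 0.0125 m and x of tag_hole in the frame of stand_peg between -0.008 and 0.008 m and y of tag_hole in the frame of stand_peg between -0.008 and 0.008 m and z of tag_hole in the frame of stand_peg between 0.0115 and 0.026 m and contact force between the fingers and tag below 0.05 N), for 0.3 s.
At the end, for the whole second after the job is handed in: The peg of the empty stand passes through both holes (centres within 8 mm of its axis); the spanner eye is under 12.5 mm from the board, the tag's hole 11.5 to 26 mm from it, in front of the spanner; both are let go and at rest (under 20 mm/s), and the dropper bottle stands (all of step 2 and linear speed of each of spanner, tag below 0.02 m/s and contact force between the fingers and spanner below 0.05 N and angle between dropper_centre's own z axis and vertical below 0.5 rad); the robot touches nothing.
It fails at once if the dropper bottle is knocked over (angle between dropper_centre's own z axis and vertical above 0.6 rad).
It also fails if it takes over 69 s, if anything falls off the work surface, if the arm or the gripper's body presses on something with over 40 N, if the wrist force passes 120 N, or if a joint passes its speed limit or range.

## Robot

A 7-joint arm with a two-finger parallel gripper is mounted at the origin on the work surface; the furniture and walls round the work are solid. World frame = base frame: x ahead of the robot, y to its left, z up, the work surface at z = 0. Lengths are in m, angles in rad, forces in N, time in s.
With the tool pointing down it reaches from about 0.4 to 0.9 m from the base axis. Payload 5.5 kg.
Tool frame: the origin (TCP) lies at the very end of the fingers, on their centre line; the grasp point (between the pads) lies 19 mm behind it (manip.hold_point_z is the distance from the TCP to the grasp point, in m); z points along the fingers, y is the line along which they close (so a half turn about z gives the same grasp; the last joint's range is limited). The gripper opens to 92 mm and grips with 3 to 60 N. Pads are 19 mm wide; open, the fingers measure 130 mm over their backs; the gripper's body (75 mm by 190 mm) begins 47 mm behind the grasp point.
Start: joints at [-0.971, 0.501, -0.427, 1.55, 0.221, 1.138, -0.21], TCP at [0.215, 0.613, 0.227] pointing down, gripper open.
Joint ranges: [-2.88, 2.88], [-0.31, 2.03], [-1.54, 1.56], [0.2, 2.42], [-1.41, 4.55], [0.19, 2.02], [-2.57, 2.57]. Speed limits (rad/s): [2.57, 2.57, 3.14, 3.14, 3.14, 3.14, 3.14].

## Interface

Orientations are given as a rotation vector (axis times angle).
In Python, from cell import manip, cams gives the robot as it stands.
- The arm moves only by the tool play_rows, never from a script. Its argument "deltas" is a list of rows, each an object of numbers: "grip": the gripper command: -1 is fully open, 1 is shut, values between are in proportion; "dx", "dy", "dz": the shift along the world's x, y, z normalised to -1 to 1, where 1 is 0.5 m; "rx", "ry", "rz": the turn, a rotation vector about the world's x, y, z normalised to -1 to 1, where 1 is 90 degrees. In form: [{"grip": .., "dx": .., "dy": .., "dz": .., "rx": .., "ry": .., "rz": ..}, ...]. A call has 1 to 10 rows; each row is the pose to reach, as a shift and turn from the pose commanded when the call began; what a row does not reach only later rows make up. A row lasts 1/8 s, in which the tool goes at most 62.5 mm and 10.7 degrees, less where a joint would pass 70% of its speed; a pose out of reach is approached as far as the arm can. A call with a number of a shift or a turn outside -1 to 1 is refused whole. A call with a gripper value outside its range is refused whole. The fingers move at their own pace and stop on an object; "squeeze" is the grip in N (left out, the last holds). Time passes only in rows, so rows that repeat a pose let the fingers close. It gives the time, the measured TCP pose, the force, the opening and the grip force at its end, in the units of the state.
- manip.get_obs(): the state, without advancing time (a new reading comes with each control period).
- cams.read_camera(name): name is "scene" or "top" or "wrist"; returns the picture (384x512x3 uint8, red, green, blue); there is no depth.
- cams.get_calibration(name): a dict with "fx", "fy", "cx", "cy" (pixels), "R" (3x3) and "t" (3): a world point X has camera coordinates R X + t; the wrist camera has in their place "mount" (4x4, takes a point from camera to tool coordinates, whose origin is the TCP and whose axes are the flange's). Camera axes: x right, y down, z forward; pixel columns grow to the right and rows downward; lengths in m; the calibration is good to about 2 mm. A picture is of the moment at which its call begins: read the wrist's pose just before it. get_calibration takes no time and is no camera call.
- manip.close_job(): hands the job in; it is judged then, once.
Trained networks look in the newest picture that a camera, given by its name, has taken for a name from the list of things; names that differ only in an ending like _2 or _b are one class to them, and where a whole thing is asked for, a point or a joint stands for the part that bears it (a point fixed in the world has none). Each returns a list of dicts, best first, with "confidence" (0 to 1); they miss things now and then, are a little off and sometimes report something else, mostly with a low value. They report only what shows in the picture. A call takes as long as a camera call. They do not tell look-alikes from the thing itself.
- cams.find_in(label, camera): "centre" ([column, row] in pixels, amid what is visible of it).
The state is a dict: "clock": time; "joint_positions": joint angles; "qvel": joint speeds; "joint_torque": joint torques, N m; "tcp_pos": TCP position; "ee_rot": TCP orientation; "ft_force": force on the tool from outside, world axes, zero at the start; "ft_torque": the same for the moment, N m; "grip_width": opening from 0.0 (shut) to 1.0 (fully open); "gripper_force": force on a finger pad.
Only numpy, scipy, OpenCV 4.12 (cv2) and the standard library are available. Lean on these libraries where they do the work, as an engineer would, in place of code of your own. Each camera call takes 0.05 s, during which the arm holds its last target. There are 200 camera calls.

## Working session

There is one attempt and no reset: what is moved stays moved. The work goes in short steps, Python scripts to look and compute and a tool call to move; the robot and the scene stay as the last step left them, time stands still between calls to the robot, and variables do not carry over. Pictures are saved under pics/ and viewed, at most 10 in all, crops included, and the job is handed in when it is done.

Besides the shell and the picture viewer there is one more tool, called after "Emit:" as name(argument=value, ...) on one line, values as JSON. play_rows: Moves the arm, as the interface text tells. Its arguments: {"type":"object","properties":{"deltas":{"type":"array"},"squeeze":{"type":"number"}},"required":["deltas"]}

```bash
ls; mkdir -p pics
python3 - <<'E'
from cell import manip, cams
import cv2,numpy as np
o=manip.get_obs(); print(o['clock'],o['tcp_pos'],o['ee_rot'],manip.hold_point_z)
ims=[]
for c in ['scene','top']:
    im=cams.read_camera(c); cv2.imwrite(f'pics/{c}0.png',im[:,:,::-1])
    k=cams.get_calibration(c); print(c,{a:np.round(b,4).tolist() for a,b in k.items()})
    for l in ['spanner_grip','spanner_eye','tag_centre','tag_hole','stand_peg','dropper_centre']:
        print(l,[(np.round(d['centre']).tolist(),round(d['confidence'],2)) for d in cams.find_in(l,c)])
print(np.array(cams.get_calibration('wrist')['mount']).round(4).tolist(), manip.get_obs()['clock'])
E
```

```text
pics
0.0 [0.21464064 0.61279815 0.22566064] [-5.26499852e-01 -3.09675814e+00  3.04783882e-03] 0.0188
scene {'fx': 369.9233, 'fy': 369.9233, 'cx': 254.7763, 'cy': 189.4631, 'R': [[0.5085, -0.861, 0.0116], [-0.5631, -0.3426, -0.752], [0.6514, 0.3759, -0.6591]], 't': [-0.0852, 0.4198, 1.0464]}
spanner_grip [([302.0, 246.0], 0.68), ([237.0, 179.0], 0.48), ([159.0, 168.0], 0.38)]
spanner_eye [([162.0, 167.0], 0.66), ([237.0, 173.0], 0.61)]
tag_centre [([329.0, 267.0], 0.54)]
tag_hole [([334.0, 266.0], 0.47), ([298.0, 248.0], 0.43)]
stand_peg [([327.0, 213.0], 0.67)]
dropper_centre [([390.0, 238.0], 0.27)]
top {'fx': 447.7058, 'fy': 447.7058, 'cx': 249.5009, 'cy': 196.0241, 'R': [[-0.023, -0.9996, -0.0186], [-0.9984, 0.024, -0.0521], [0.0525, 0.0174, -0.9985]], 't': [0.2151, 0.4832, 1.6295]}
spanner_grip [([208.0, 167.0], 0.72), ([122.0, 194.0], 0.53)]
spanner_eye [([206.0, 164.0], 0.6), ([117.0, 205.0], 0.57)]
tag_centre [([344.0, 222.0], 0.49)]
tag_hole [([207.0, 165.0], 0.63), ([346.0, 224.0], 0.51)]
stand_peg [([325.0, 177.0], 0.86), ([313.0, 217.0], 0.22)]
dropper_centre []
[[-0.0009, -0.9694, -0.2454, 0.0653], [1.0, -0.0008, -0.0006, 0.0001], [0.0004, -0.2454, 0.9694, -0.1572], [0.0, 0.0, 0.0, 1.0]] 0.7
```

Run:
```python
import cv2,numpy as np
a=cv2.imread('pics/scene0.png')[110:330,80:480];b=cv2.imread('pics/top0.png')[110:280,60:400]
cv2.imwrite('pics/s.png',cv2.resize(a,None,fx=2,fy=2,interpolation=2)); cv2.imwrite('pics/t.png',cv2.resize(b,None,fx=2.35,fy=2.35,interpolation=2))
```

```text
(no output)
```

View pics/s.png

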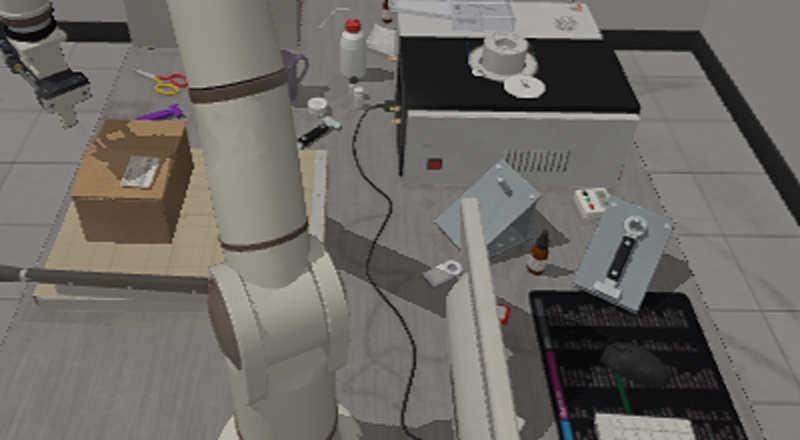

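View pics/t.png

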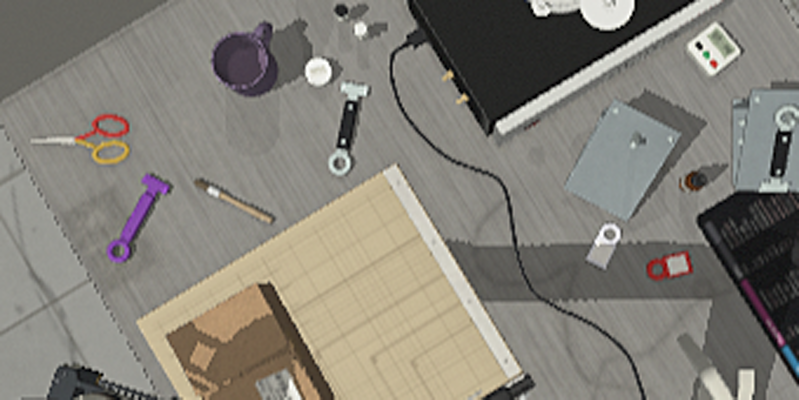

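Look-alikes, in full-frame top pixels:
- **Spanners:** the black and steel one on the desk at (208,163) is the target. The purple one (120,203) is not, and neither is the one already hung at (391,173).
- **Tags:** the aluminium one at (317,213) is the target, not the red one at (347,223).
- **Stands:** the empty one is at about (327,177).
- **Dropper:** (354,187).

Next I'll work out positions.

```bash
cat > h.py <<'E'
import numpy as np,cv2
from scipy.spatial.transform import Rotation as Ro
from cell import manip,cams
def ray(c,px,o=None):
    k=cams.get_calibration(c); d=np.array([(px[0]-k['cx'])/k['fx'],(px[1]-k['cy'])/k['fy'],1.])
    if c=='wrist':
        M=np.array(k['mount']); R=Ro.from_rotvec(o['ee_rot']).as_matrix()
        return R@M[:3,3]+o['tcp_pos'], R@M[:3,:3]@d
    R=np.array(k['R']); return -R.T@np.array(k['t']), R.T@d
def atz(c,px,z,o=None):
    p,d=ray(c,px,o); return p+d*(z-p[2])/d[2]
def tri(rays):
    A=0;b=0
    for p,d in rays:
        d=d/np.linalg.norm(d);P=np.eye(3)-np.outer(d,d);A=A+P;b=b+P@p
    return np.linalg.solve(A,b)
def proj(c,X,o=None):
    k=cams.get_calibration(c)
    if c=='wrist':
        M=np.array(k['mount']);R=Ro.from_rotvec(o['ee_rot']).as_matrix()
        x=M[:3,:3].T@(R.T@(np.array(X)-o['tcp_pos'])-M[:3,3])
    else: x=np.array(k['R'])@X+k['t']
    return [k['fx']*x[0]/x[2]+k['cx'],k['fy']*x[1]/x[2]+k['cy']]
E
python3 - <<'E'
from h import *
f=lambda u,v:(60+u/2.35,110+v/2.35)
g=lambda u,v:(80+u/2,110+v/2)
e=atz('top',f(340,161),.007);b=atz('top',f(355,90),.007)
print('eye',e,'bar',b,np.linalg.norm(e-b),np.degrees(np.arctan2(*(e-b)[1::-1])))
h=atz('top',f(610,233),.003);q=atz('top',f(598,262),.003)
print('hole',h,'sq',q,np.degrees(np.arctan2(*(h-q)[1::-1])))
print('tip',tri([ray('top',f(633,143)),ray('scene',g(499,180))]))
print('root',tri([ray('top',f(642,136)),ray('scene',g(509,191))]))
for p,s in [((620,101),(499,162)),((680,135),(540,196)),((628,220),(490,262)),((567,185),(436,219))]: print('corner',tri([ray('top',f(*p)),ray('scene',g(*s))]))
print('dropper',atz('top',f(690,182),.095),'red',atz('top',f(668,266),.003))
E
```

```text
eye [0.55744617 0.36831643 0.007     ] bar [0.66949495 0.34255152 0.007     ] 0.11497286103144308 167.0502971634325
hole [ 0.43416819 -0.05296719  0.003     ] sq [ 0.38925445 -0.03283218  0.003     ] -24.14688196097831
tip [ 0.5619109  -0.07309748  0.1214219 ]
root [ 0.57500398 -0.09137316  0.09296904]
corner [ 0.62420391 -0.05438463  0.10854681]
corner [ 0.57383186 -0.14555936  0.10863407]
corner [ 0.45993705 -0.09467956  0.01608377]
corner [0.50934891 0.01496829 0.0222021 ]
dropper [ 0.50509322 -0.16076945  0.095     ] red [ 0.38051485 -0.14172137  0.003     ]
```

Emit:
play_rows(deltas=[{"grip": -0.1, "dx": 0.1, "dy": -0.065, "dz": 0.02, "rx": 0, "ry": 0, "rz": 0.01}, {"grip": -0.1, "dx": 0.2, "dy": -0.13, "dz": 0.04, "rx": 0, "ry": 0, "rz": 0.02}, {"grip": -0.1, "dx": 0.3, "dy": -0.2, "dz": 0.04, "rx": 0, "ry": 0, "rz": 0.03}, {"grip": -0.1, "dx": 0.4, "dy": -0.26, "dz": 0.04, "rx": 0, "ry": 0, "rz": 0.04}, {"grip": -0.1, "dx": 0.5, "dy": -0.325, "dz": 0.04, "rx": 0, "ry": 0, "rz": 0.05}, {"grip": -0.1, "dx": 0.6, "dy": -0.39, "dz": 0.04, "rx": 0, "ry": 0, "rz": 0.06}, {"grip": -0.1, "dx": 0.7, "dy": -0.455, "dz": 0.0, "rx": 0, "ry": 0, "rz": 0.07}, {"grip": -0.1, "dx": 0.8, "dy": -0.515, "dz": -0.1, "rx": 0, "ry": 0, "rz": 0.07}, {"grip": -0.1, "dx": 0.8, "dy": -0.515, "dz": -0.2, "rx": 0, "ry": 0, "rz": 0.07}, {"grip": -0.1, "dx": 0.8, "dy": -0.515, "dz": -0.24, "rx": 0, "ry": 0, "rz": 0.07}])

```text
clock: 1.95
tcp_pos: [0.6133, 0.3526, 0.102]
ee_rot: [-0.359, -3.115, 0.008]
ft_force: [-0.3, -0.2, -0.1]
grip_width: 0.553
gripper_force: 0.0
```

Run:
```python
from h import *
o=manip.get_obs(); print(o['clock'],o['tcp_pos'],o['ee_rot'],o['joint_positions'],o['grip_width'],o['ft_force'])
im=cams.read_camera('wrist'); cv2.imwrite('pics/w1.png',im[:,:,::-1])
for l in ['spanner_grip','spanner_eye']:
    for d in cams.find_in(l,'wrist'): print(l,d['centre'],d['confidence'],atz('wrist',d['centre'],.007,o))
```

```text
1.95 [0.61332784 0.35262837 0.10196087] [-0.35903337 -3.11535021  0.00785116] [-0.36374744  0.71516947 -0.29964401  1.47702141  0.23348453  0.99221638
  0.61760848] 0.5525854547365954 [-0.27187592 -0.22800582 -0.09605687]
spanner_grip [258.0, 164.6] 0.58 [0.58968183 0.36093459 0.007     ]
spanner_eye [261.8, 167.3] 0.84 [0.59296629 0.36381721 0.007     ]
```

View pics/w1.png

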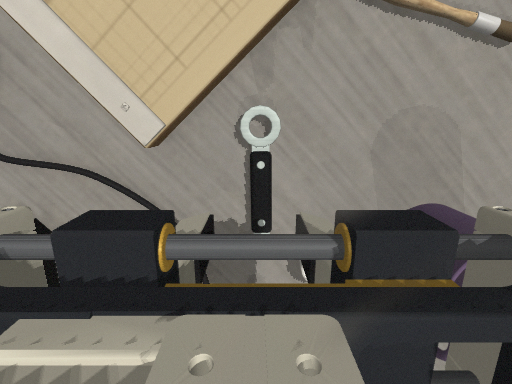

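The wrist view shows the black spanner with its eye ring at (260,126). The grip runs straight down the image from (261,152) to (261,232), with screws at (261,165) and (261,223). The cutter's corner is to the left, clear of the fingers.

Run:
```python
from h import *
o=manip.get_obs()
im=cv2.imread('pics/w1.png')
sub=im[95:150,230:295].astype(int); m=((sub.max(2)>185)|(sub[:,:,0]-sub[:,:,2]>5)).astype(np.uint8)
m=(sub.min(2)>150).astype(np.uint8)
n,l,s,c=cv2.connectedComponentsWithStats(m); i=1+s[1:,4].argmax(); print(s[i],c[i])
g=im[:,240:282].max(2)<45
for r in (158,180,200,215): x=np.where(g[r])[0]; print(r,240+x.min(),240+x.max())
e=atz('wrist',(260.3,125.8),.012,o); a=atz('wrist',(261,165),.014,o); b=atz('wrist',(261.7,223),.014,o)
print(e,a,b,np.degrees(np.arctan2(*(e-b)[1::-1])), e-a,a-b)
print(Ro.from_rotvec(o['ee_rot']).as_matrix().round(3))
```

```text
[ 11  10  40  45 910] [30.21868132 31.87692308]
158 250 270
180 251 270
200 251 270
215 251 270
[0.55603982 0.3760801  0.012     ] [0.5906135  0.36895525 0.014     ] [0.64649471 0.35717215 0.014     ] 168.19336400263262 [-0.03457368  0.00712485 -0.002     ] [-0.05588121  0.01178309  0.        ]
[[-0.975  0.223 -0.002]
 [ 0.223  0.975  0.001]
 [ 0.002  0.    -1.   ]]
```

Run:
```python
from h import *
o=manip.get_obs(); k=cams.get_calibration('wrist'); print(k['fx'],k['cx'],k['cy'])
R=Ro.from_rotvec(o['ee_rot']).as_matrix()
for p in ([0,0,0],[0,.0254,-.0],[0,-.0254,0],[0,.0254,-.019],[0,-.0254,-.019]): print(p,proj('wrist',R@np.array(p)+o['tcp_pos'],o))
M=np.array(k['mount']);print(M[:3,3],(R@M[:3,3]))
print(proj('wrist',[.6133,.3526,.014],o))
im=cv2.imread('pics/w1.png');cv2.imwrite('pics/c1.png',cv2.resize(im[100:300,140:380],None,fx=3,fy=3,interpolation=2))
```

```text
273.0249582550464 254.41695599489472 188.52461274769075
[0, 0, 0] [np.float64(254.55338206595013), np.float64(228.57693763525918)]
[0, 0.0254, -0.0] [np.float64(295.72917532003993), np.float64(228.54961802950515)]
[0, -0.0254, 0] [np.float64(213.38513322905894), np.float64(228.6042522353901)]
[0, 0.0254, -0.019] [np.float64(300.78814517889435), np.float64(241.94831287119396)]
[0, -0.0254, -0.019] [np.float64(208.33366546735803), np.float64(242.00689816363007)]
[ 6.52743311e-02  3.67678815e-05 -1.57227081e-01] [-0.06333828  0.0144903   0.15735116]
[np.float64(249.37452948032927), np.float64(191.9474591776797)]
```

View pics/c1.png

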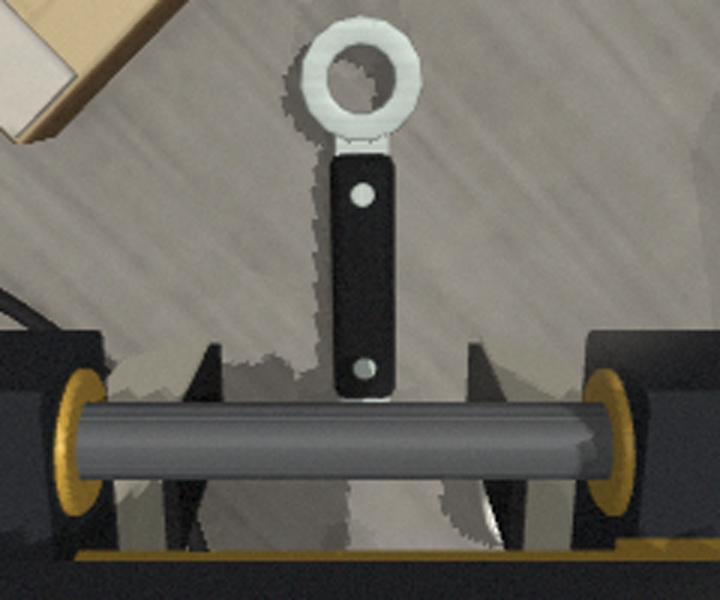

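```bash
cat >> h.py <<'E'
def shot(name):
    o=manip.get_obs(); im=cams.read_camera('wrist')[:,:,::-1].copy(); cv2.imwrite(f'pics/{name}.png',im); return o,im
E
python3 - <<'E'
from h import *
o,im=shot('w2'); print(o['tcp_pos'],o['ee_rot'],np.abs(o['qvel']).max())
sub=im[85:160,225:295]; m=(sub.min(2)>150).astype(np.uint8)
n,l,s,c=cv2.connectedComponentsWithStats(m); i=1+s[1:,4].argmax(); x,y,w,h,_=s[i]
x+=225;y+=85; print(x,y,w,h)
ec=(x+w/2-.5,y+w/2-.5)
g=(im[:,225:290].max(2)<45)
def mid(r): q=np.where(g[r])[0]; return 225+(q.min()+q.max())/2,q.max()-q.min()
print([mid(r) for r in range(y+52,y+100,8)])
e=atz('wrist',ec,.012,o)
a=atz('wrist',(mid(y+54)[0],y+54),.014,o);b=atz('wrist',(mid(y+100)[0],y+100),.014,o)
d=(a-b)/np.linalg.norm(a-b); print(ec,e,a,b,np.degrees(np.arctan2(d[1],d[0])),'grip',e-.06*d)
d2=e-(a+b)/2; print(np.degrees(np.arctan2(d2[1],d2[0])))
R=Ro.from_rotvec(o['ee_rot']).as_matrix();print(R.round(3).tolist(),R.T@(e-.06*d-o['tcp_pos']))
E
```

```text
[0.61326089 0.35761976 0.10679075] [-3.52106829e-01 -3.11991289e+00 -6.09079582e-04] 0.04479023792568468
235 107 39 45
[(np.float64(254.0), np.int64(20)), (np.float64(254.5), np.int64(19)), (np.float64(254.5), np.int64(19)), (np.float64(254.5), np.int64(19)), (np.float64(254.5), np.int64(19)), (np.float64(254.5), np.int64(19))]
(np.float64(254.0), np.float64(126.0)) [0.55494012 0.37051104 0.012     ] [0.58553919 0.36347853 0.014     ] [0.62896563 0.35398596 0.014     ] 167.66967758888686 grip [0.61355608 0.35769819 0.012     ]
167.31072900456644
[[-0.975, 0.223, -0.002], [0.223, 0.975, 0.001], [0.002, 0.0, -1.0]] [-0.00045088  0.00012562  0.09479008]
```

Emit:
play_rows(deltas=[{"grip": -0.1, "dz": -0.1}, {"grip": -0.1, "dz": -0.17}, {"grip": -0.1, "dz": -0.205}, {"grip": -0.1, "dz": -0.205}, {"grip": 1, "dz": -0.205}, {"grip": 1, "dz": -0.205}, {"grip": 1, "dz": -0.205}, {"grip": 1, "dz": -0.205}, {"grip": 1, "dz": -0.205}], squeeze=35)

```text
$.deltas[0]: bad value
```

Emit:
play_rows(deltas=[{"grip": -0.1, "dx": 0, "dy": 0, "rx": 0, "ry": 0, "rz": 0, "dz": -0.1}, {"grip": -0.1, "dx": 0, "dy": 0, "rx": 0, "ry": 0, "rz": 0, "dz": -0.17}, {"grip": -0.1, "dx": 0, "dy": 0, "rx": 0, "ry": 0, "rz": 0, "dz": -0.205}, {"grip": -0.1, "dx": 0, "dy": 0, "rx": 0, "ry": 0, "rz": 0, "dz": -0.205}, {"grip": 1, "dx": 0, "dy": 0, "rx": 0, "ry": 0, "rz": 0, "dz": -0.205}, {"grip": 1, "dx": 0, "dy": 0, "rx": 0, "ry": 0, "rz": 0, "dz": -0.205}, {"grip": 1, "dx": 0, "dy": 0, "rx": 0, "ry": 0, "rz": 0, "dz": -0.205}, {"grip": 1, "dx": 0, "dy": 0, "rx": 0, "ry": 0, "rz": 0, "dz": -0.205}], squeeze=35)

```text
clock: 3.15
tcp_pos: [0.6153, 0.3564, 0.0051]
ee_rot: [0.356, 3.12, 0.002]
ft_force: [-0.1, -0.5, 4.1]
grip_width: 0.213
gripper_force: 35.0
```

Emit:
play_rows(deltas=[{"grip": 1, "dx": 0, "dy": 0, "rx": 0, "ry": 0, "rz": 0, "dz": 0.1}, {"grip": 1, "dx": 0, "dy": 0, "rx": 0, "ry": 0, "rz": -0.1, "dz": 0.22}, {"grip": 1, "dx": -0.03, "dy": -0.02, "rx": 0, "ry": 0, "rz": -0.21, "dz": 0.33}, {"grip": 1, "dx": -0.08, "dy": -0.06, "rx": 0, "ry": 0, "rz": -0.32, "dz": 0.42}, {"grip": 1, "dx": -0.13, "dy": -0.15, "rx": 0, "ry": 0, "rz": -0.43, "dz": 0.5}, {"grip": 1, "dx": -0.18, "dy": -0.25, "rx": 0, "ry": 0, "rz": -0.54, "dz": 0.52}, {"grip": 1, "dx": -0.22, "dy": -0.35, "rx": 0, "ry": 0, "rz": -0.65, "dz": 0.52}, {"grip": 1, "dx": -0.25, "dy": -0.45, "rx": 0, "ry": 0, "rz": -0.76, "dz": 0.52}, {"grip": 1, "dx": -0.25, "dy": -0.55, "rx": 0, "ry": 0, "rz": -0.88, "dz": 0.52}, {"grip": 1, "dx": -0.25, "dy": -0.62, "rx": 0, "ry": 0, "rz": -1, "dz": 0.52}])

```text
clock: 4.4
tcp_pos: [0.489, 0.0434, 0.2644]
ee_rot: [2.464, 1.948, -0.0]
ft_force: [0.7, 0.7, -2.0]
grip_width: 0.213
gripper_force: 35.0
```

Run:
```python
from h import *
o=manip.get_obs(); print(o['tcp_pos'],o['joint_positions'].round(2) if hasattr(o['joint_positions'],'round') else o['joint_positions'],o['ft_force']);R=Ro.from_rotvec(o['ee_rot']).as_matrix();print(R.round(2))
```

```text
[0.48902712 0.0433572  0.26436718] [-0.19  0.14  0.05  1.91 -0.01  1.09 -0.37] [ 0.67036352  0.70582432 -1.99779523]
[[ 0.23  0.97  0.  ]
 [ 0.97 -0.23 -0.  ]
 [-0.    0.   -1.  ]]
```

```bash
cat >> h.py <<'E'
def pegR(psi,th=33):
    p,t=np.radians([psi,th]); x=np.array([np.cos(p)*np.cos(t),np.sin(p)*np.cos(t),np.sin(t)]); z=-np.array([-np.cos(p)*np.sin(t),-np.sin(p)*np.sin(t),np.cos(t)])
    return np.c_[x,np.cross(z,x),z]
def togo(pos,R,o=None):
    o=o or manip.get_obs(); rv=(Ro.from_matrix(R)*Ro.from_rotvec(o['ee_rot']).inv()).as_rotvec()
    print('d',((np.array(pos)-o['tcp_pos'])/.5).round(4),'r',(rv/(np.pi/2)).round(4),np.degrees(np.linalg.norm(rv)).round(1))
E
python3 - <<'E'
from h import *
R=pegR(-27);root=np.array([.577,-.091,.095]);P=root-.11*R[:,2]-.11*R[:,0];print(P); togo(P,R)
E
```

```text
[ 0.44142083 -0.02191896  0.12734347]
d [-0.0952 -0.1306 -0.274 ] r [ 0.1767 -0.3818 -1.1157] 107.3
```

Emit:
play_rows(deltas=[{"grip": 1, "dx": -0.01, "dy": -0.01, "rx": 0.014, "ry": -0.03, "rz": -0.09, "dz": 0}, {"grip": 1, "dx": -0.02, "dy": -0.02, "rx": 0.028, "ry": -0.061, "rz": -0.18, "dz": 0}, {"grip": 1, "dx": -0.03, "dy": -0.03, "rx": 0.042, "ry": -0.092, "rz": -0.27, "dz": 0}, {"grip": 1, "dx": -0.04, "dy": -0.05, "rx": 0.056, "ry": -0.122, "rz": -0.36, "dz": 0}, {"grip": 1, "dx": -0.05, "dy": -0.07, "rx": 0.07, "ry": -0.153, "rz": -0.45, "dz": 0}, {"grip": 1, "dx": -0.06, "dy": -0.09, "rx": 0.084, "ry": -0.183, "rz": -0.54, "dz": 0}, {"grip": 1, "dx": -0.07, "dy": -0.11, "rx": 0.098, "ry": -0.214, "rz": -0.63, "dz": 0}, {"grip": 1, "dx": -0.08, "dy": -0.13, "rx": 0.112, "ry": -0.244, "rz": -0.72, "dz": -0.03}, {"grip": 1, "dx": -0.09, "dy": -0.13, "rx": 0.126, "ry": -0.275, "rz": -0.81, "dz": -0.07}, {"grip": 1, "dx": -0.095, "dy": -0.13, "rx": 0.14, "ry": -0.305, "rz": -0.89, "dz": -0.12}])

```text
clock: 5.65
tcp_pos: [0.4439, -0.0189, 0.2217]
ee_rot: [2.95, 0.011, 0.669]
ft_force: [0.3, -0.2, -1.4]
grip_width: 0.214
gripper_force: 35.0
```

Run:
```python
from h import *
o=manip.get_obs(); print(o['clock'],o['tcp_pos'],np.round(o['joint_positions'],2))
R=pegR(-27); togo([.4414,-.0219,.1273],R)
```

```text
5.65 [ 0.44386751 -0.0189483   0.22168401] [ 0.17 -0.15 -0.31  2.4   0.29  0.47 -1.94]
d [-0.0049 -0.0059 -0.1888] r [ 0.0518 -0.098  -0.2827] 27.3
```

Run:
```python
from h import *
R=pegR(-27);root=np.array([.577,-.091,.095])
for h,s in((.08,.10),(.1,.08)):
  P=root-h*R[:,2]-s*R[:,0];print(P); togo(P,R)
```

```text
[ 0.46345175 -0.03314428  0.10762974]
d [ 0.0392 -0.0284 -0.2281] r [ 0.0518 -0.098  -0.2827] 27.3
[ 0.46869143 -0.03581403  0.13529593]
d [ 0.0496 -0.0337 -0.1728] r [ 0.0518 -0.098  -0.2827] 27.3
```

Emit:
play_rows(deltas=[{"grip": 1, "dx": 0.01, "dy": -0.007, "rx": 0.015, "ry": -0.03, "rz": -0.09, "dz": -0.04}, {"grip": 1, "dx": 0.02, "dy": -0.014, "rx": 0.03, "ry": -0.06, "rz": -0.18, "dz": -0.1}, {"grip": 1, "dx": 0.03, "dy": -0.02, "rx": 0.052, "ry": -0.098, "rz": -0.283, "dz": -0.16}, {"grip": 1, "dx": 0.039, "dy": -0.028, "rx": 0.052, "ry": -0.098, "rz": -0.283, "dz": -0.228}, {"grip": 1, "dx": 0.039, "dy": -0.028, "rx": 0.052, "ry": -0.098, "rz": -0.283, "dz": -0.228}, {"grip": 1, "dx": 0.039, "dy": -0.028, "rx": 0.052, "ry": -0.098, "rz": -0.283, "dz": -0.228}, {"grip": 1, "dx": 0.039, "dy": -0.028, "rx": 0.052, "ry": -0.098, "rz": -0.283, "dz": -0.228}])

```text
clock: 6.52
tcp_pos: [0.4855, -0.062, 0.2023]
ee_rot: [2.817, -0.692, 0.906]
ft_force: [0.2, -0.9, -2.0]
grip_width: 0.214
gripper_force: 35.0
```

Run:
```python
from h import *
o,im=shot('w3'); print(o['clock'],o['tcp_pos'],o['ee_rot'],np.round(o['joint_positions'],2),np.abs(o['qvel']).max())
R=pegR(-27); togo([.46345175,-.03314428,.10762974],R,o)
for l in ['stand_peg','spanner_eye']:
    for d in cams.find_in(l,'wrist'): print(l,d['centre'],d['confidence'])
```

```text
6.525 [ 0.4854627  -0.06201737  0.20229609] [ 2.8172015  -0.69232214  0.90647913] [ 1.51 -0.18 -1.53  2.42  0.48  0.19 -2.57] 0.0798029843881978
d [-0.044   0.0577 -0.1893] r [-0.0126  0.0327 -0.0009] 3.2
stand_peg [219.8, 176.8] 0.77
spanner_eye [254.6, 170.9] 0.79
```

View pics/w3.png

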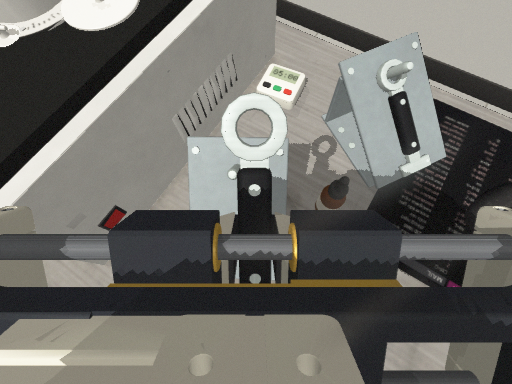

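The image shows the eye ring at (254,126), with the peg at (233,174) just below and left of it. The board's top edge is level, so the yaw guess of about −27° is good. Several joints are at their limits, so I'll untangle and come in with less tilt. The hole clearance allows that.

Run:
```python
from h import *
togo([.5,.0,.25],pegR(0,8))
im=cv2.imread('pics/w3.png')[125:225,170:300]; cv2.imwrite('pics/c3.png',cv2.resize(im,None,fx=6,fy=6,interpolation=2))
```

```text
d [0.0263 0.1083 0.0959] r [0.0413 0.3022 0.2902] 37.9
```

View pics/c3.png

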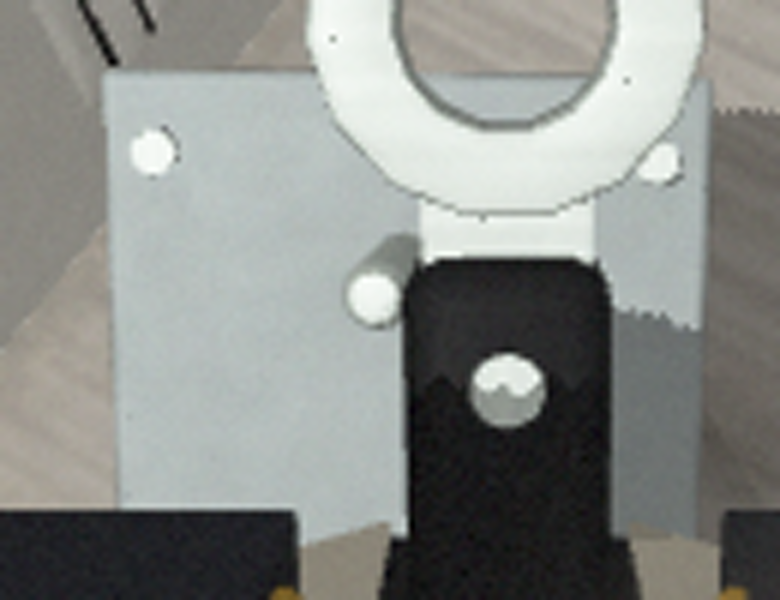

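Run:
```python
from h import *
from scipy.optimize import least_squares
o=dict(tcp_pos=np.array([.4854627,-.06201737,.20229609]),ee_rot=np.array([2.8172015,-.69232214,.90647913]))
f=lambda u,v:(60+u/2.35,110+v/2.35)
g=lambda u,v:(80+u/2,110+v/2)
def X(p,l):
    R=pegR(p[2]); F=np.c_[R[:,0],-R[:,1],-R[:,2]]; return np.array([p[0],p[1],.095])+F@l
W=[((187.5,136.7),(.035,.056,0)),((288.3,138.3),(.035,-.056,0)),((232.2,175),(0,0,.04))]
T=[(f(620,101),(.035,.056,0)),(f(680,135),(.035,-.056,0)),(f(628,220),(-.135,-.056,0)),(f(567,185),(-.135,.056,0)),(f(633,143),(0,0,.04))]
S=[(g(499,162),(.035,.056,0)),(g(540,196),(.035,-.056,0)),(g(490,262),(-.135,-.056,0)),(g(436,219),(-.135,.056,0)),(g(499,180),(0,0,.04))]
def res(p,sets):
    return np.concatenate([w*(np.array(proj(c,X(p,np.array(l)),o))-px) for c,s,w in sets for px,l in s])
for n,s in dict(w=[('wrist',W,1)],t=[('top',T,1)],s=[('scene',S,1)],all=[('wrist',W,1),('top',T,1),('scene',S,1)]).items():
    r=least_squares(res,[.577,-.091,-27],args=(s,),loss='soft_l1'); print(n,r.x.round(4),r.cost.round(1),np.round(r.fun[:6],1))
```

```text
w [  0.5768  -0.0822 -29.4749] 1.4 [-1.4 -0.3  1.2 -0.2  0.   0.3]
t [  0.5777  -0.0879 -30.8059] 4.0 [-1.1 -1.7  1.9 -0.3 -0.2  0.4]
s [  0.574   -0.086  -26.0463] 11.7 [ 0.3 -1.9  1.5 -1.1 -8.   0.4]
all [  0.5765  -0.083  -29.0094] 21.6 [-0.9 -0.1  1.7 -0.7  1.1  0.1]
```

Emit:
play_rows(deltas=[{"grip": 1, "dx": 0.005, "dy": 0.02, "rx": 0.007, "ry": 0.05, "rz": 0.05, "dz": 0.02}, {"grip": 1, "dx": 0.01, "dy": 0.04, "rx": 0.014, "ry": 0.1, "rz": 0.1, "dz": 0.04}, {"grip": 1, "dx": 0.015, "dy": 0.06, "rx": 0.021, "ry": 0.15, "rz": 0.15, "dz": 0.06}, {"grip": 1, "dx": 0.02, "dy": 0.08, "rx": 0.028, "ry": 0.2, "rz": 0.2, "dz": 0.08}, {"grip": 1, "dx": 0.026, "dy": 0.1, "rx": 0.035, "ry": 0.25, "rz": 0.25, "dz": 0.095}, {"grip": 1, "dx": 0.026, "dy": 0.108, "rx": 0.041, "ry": 0.302, "rz": 0.29, "dz": 0.095}, {"grip": 1, "dx": 0.026, "dy": 0.108, "rx": 0.041, "ry": 0.302, "rz": 0.29, "dz": 0.095}])

```text
clock: 7.55
tcp_pos: [0.5012, 0.003, 0.2496]
ee_rot: [-3.13, -0.006, -0.22]
ft_force: [-0.2, 0.6, -0.5]
grip_width: 0.216
gripper_force: 35.0
```

Run:
```python
from h import *
o=manip.get_obs(); print(o['clock'],o['tcp_pos'],np.round(o['joint_positions'],2))
togo([.5,0,.25],pegR(0,8),o)
```

```text
7.55 [0.50117903 0.00296794 0.24958557] [ 0.97  0.23 -1.15  1.99  0.28  0.93 -1.88]
d [-0.0024 -0.0059  0.0008] r [-0.0024  0.0006 -0.0028] 0.3
```

```bash
cat >> h.py <<'E'
ROOT=np.array([.577,-.084,.095]); PZ=-pegR(-29)[:,2]
def tcp_for(h,psi,th,back=0,L=.06,k=.003):  # eye mid-point at height h on the peg axis; held part mid plane k behind TCP
    R=pegR(psi,th); return ROOT+h*PZ-(L+back)*R[:,0]+k*R[:,2],R
E
python3 - <<'E'
from h import *
for a in ((.085,-18,18,.04),(.055,-18,18,0),(.012,-18,18,0)):
    P,R=tcp_for(*a);print(P);togo(P,R)
E
```

```text
[ 0.44694091 -0.03245328  0.13253213]
d [-0.1085 -0.0708 -0.2341] r [-0.0195 -0.1093 -0.2025] 20.8
[ 0.49741181 -0.05213037  0.11973269]
d [-0.0075 -0.1102 -0.2597] r [-0.0195 -0.1093 -0.2025] 20.8
[ 0.51789494 -0.06348436  0.08366986]
d [ 0.0334 -0.1329 -0.3318] r [-0.0195 -0.1093 -0.2025] 20.8
```

Emit:
play_rows(deltas=[{"grip": 1, "dx": 0.005, "dy": -0.01, "rx": -0.006, "ry": -0.03, "rz": -0.06, "dz": -0.06}, {"grip": 1, "dx": 0.01, "dy": -0.02, "rx": -0.012, "ry": -0.07, "rz": -0.13, "dz": -0.12}, {"grip": 1, "dx": 0.02, "dy": -0.03, "rx": -0.02, "ry": -0.109, "rz": -0.2, "dz": -0.18}, {"grip": 1, "dx": 0.03, "dy": -0.04, "rx": -0.02, "ry": -0.109, "rz": -0.2, "dz": -0.24}, {"grip": 1, "dx": 0.03, "dy": -0.04, "rx": -0.02, "ry": -0.109, "rz": -0.2, "dz": -0.24}, {"grip": 1, "dx": 0.03, "dy": -0.04, "rx": -0.02, "ry": -0.109, "rz": -0.2, "dz": -0.24}, {"grip": 1, "dx": 0.03, "dy": -0.04, "rx": -0.02, "ry": -0.109, "rz": -0.2, "dz": -0.24}])

```text
clock: 8.43
tcp_pos: [0.516, -0.0198, 0.1314]
ee_rot: [3.014, -0.481, 0.48]
ft_force: [-0.1, -0.9, -1.5]
grip_width: 0.211
gripper_force: 35.0
```

Run:
```python
from h import *
o,im=shot('w4'); print(o['clock'],list(o['tcp_pos']),list(o['ee_rot']),np.round(o['joint_positions'],2),np.abs(o['qvel']).max())
togo([.516,-.017,.1296],pegR(-18,18),o)
print('tip',proj('wrist',ROOT+.04*PZ,o))
cv2.imwrite('pics/c4.png',cv2.resize(im[70:250,150:420],None,fx=2.9,fy=2.9,interpolation=2))
```

```text
8.425 [np.float64(0.5159864102285516), np.float64(-0.019811787890078276), np.float64(0.13141081903878032)] [np.float64(3.014136330296941), np.float64(-0.4805723856057144), np.float64(0.47958932157886414)] [ 0.48  0.28 -0.65  2.22  0.66  0.5  -2.57] 0.01262798630696362
d [ 0.      0.0056 -0.0036] r [0.0018 0.0006 0.0016] 0.2
tip [np.float64(313.373406205674), np.float64(139.95225886593357)]
```

View pics/c4.png

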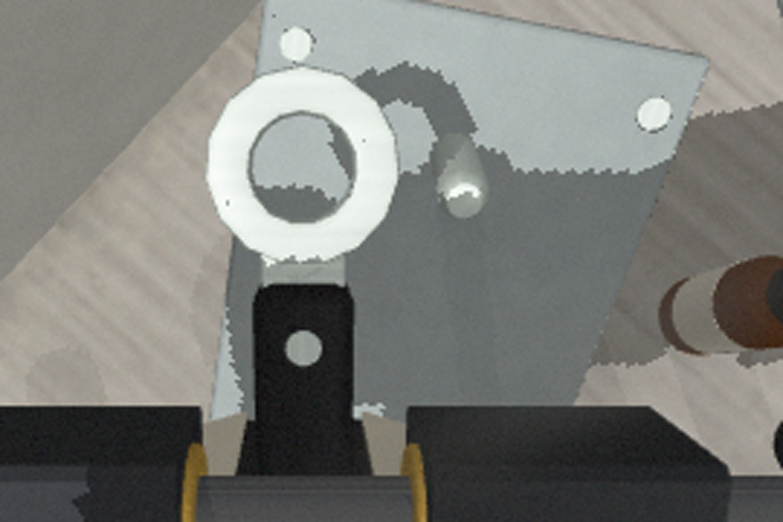

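The peg tip is at full-frame (310,137), 3 px from the prediction. The eye ring is at (254,127) and the board's top right corner at (394,91). I'll refit from this view.

Run:
```python
from h import *
from scipy.optimize import least_squares
o=dict(tcp_pos=np.array([0.51598641,-0.01981179,0.13141082]),ee_rot=np.array([3.01413633,-0.48057239,0.47958932]))
o3=dict(tcp_pos=np.array([.4854627,-.06201737,.20229609]),ee_rot=np.array([2.8172015,-.69232214,.90647913]))
q=lambda u,v:(150+u/2.9,70+v/2.9)
def X(p,l):
    R=pegR(p[2]); F=np.c_[R[:,0],-R[:,1],-R[:,2]]; return np.array([p[0],p[1],.095])+F@l
W=[(q(465,197),(0,0,.04)),(q(708,60),(.035,-.056,0)),(q(459,150),(0,0,.003))]
W3=[((187.5,136.7),(.035,.056,0)),((288.3,138.3),(.035,-.056,0)),((232.2,175),(0,0,.04))]
def res(p,n): 
    r=[np.array(proj('wrist',X(p,np.array(l)),o))-px for px,l in W]
    if n: r+=[np.array(proj('wrist',X(p,np.array(l)),o3))-px for px,l in W3]
    return np.concatenate(r)
for n in(0,1):
    r=least_squares(res,[.577,-.084,-29],args=(n,)); print(r.x.round(4),r.fun.round(1))
R=Ro.from_rotvec(o['ee_rot']).as_matrix()
for k in (.003,.006): print('ring',proj('wrist',R@np.array([.06,0,-k-.005])+o['tcp_pos'],o))
```

```text
[  0.5787  -0.0823 -29.9543] [-0.8  0.2  2.8 -1.3 -2.1  1.1]
[  0.5782  -0.0823 -29.6508] [-0.5  1.   2.9 -1.  -1.9  1.8 -1.6 -1.3  0.7 -0.9 -0.5 -0.7]
ring [np.float64(254.3679094212301), np.float64(130.32849916119434)]
ring [np.float64(254.37067283826173), np.float64(130.5496879511345)]
```

```bash
sed -i 's/^ROOT=.*/ROOT=np.array([.5785,-.0823,.095]); PZ=-pegR(-29.7)[:,2]/' h.py
python3 - <<'E'
from h import *
for h in (.06,.035,.011):
    P,R=tcp_for(h,-18,18,0,.062,.002);print(P);togo(P,R)
E
```

```text
[ 0.49462282 -0.04807887  0.12425907]
d [-0.0426 -0.0554 -0.014 ] r [0.002  0.0005 0.0021] 0.3
[ 0.50645009 -0.05482503  0.1032923 ]
d [-0.0189 -0.0689 -0.0559] r [0.002  0.0005 0.0021] 0.3
[ 0.51780426 -0.06130133  0.08316421]
d [ 0.0038 -0.0818 -0.0962] r [0.002  0.0005 0.0021] 0.3
```

Emit:
play_rows(deltas=[{"grip": 1, "dx": -0.02, "dy": -0.025, "rx": 0, "ry": 0, "rz": 0, "dz": 0.0}, {"grip": 1, "dx": -0.042, "dy": -0.055, "rx": 0, "ry": 0, "rz": 0, "dz": -0.012}, {"grip": 1, "dx": -0.042, "dy": -0.055, "rx": 0, "ry": 0, "rz": 0, "dz": -0.012}, {"grip": 1, "dx": -0.042, "dy": -0.055, "rx": 0, "ry": 0, "rz": 0, "dz": -0.012}, {"grip": 1, "dx": -0.042, "dy": -0.055, "rx": 0, "ry": 0, "rz": 0, "dz": -0.012}])

```text
clock: 9.1
tcp_pos: [0.4946, -0.0475, 0.124]
ee_rot: [3.014, -0.479, 0.476]
ft_force: [-0.2, -0.0, -1.1]
grip_width: 0.216
gripper_force: 35.0
```

Run:
```python
from h import *
o,im=shot('w5'); print(o['clock'],list(o['tcp_pos']),list(o['ee_rot']),np.round(o['joint_positions'],2),np.abs(o['qvel']).max())
for h in (.06,.035,.011):
    P,R=tcp_for(h,-18,18,0,.062,.002);togo(P,R,o)
print('tip',proj('wrist',ROOT+.04*PZ,o))
cv2.imwrite('pics/c5.png',cv2.resize(im[70:190,180:330],None,fx=4.5,fy=4.5,interpolation=2))
```

```text
9.1 [np.float64(0.494618819751274), np.float64(-0.04749369462134309), np.float64(0.12404524351385611)] [np.float64(3.0139711555144832), np.float64(-0.4790096605069974), np.float64(0.4764074305724106)] [ 0.55  0.25 -0.65  2.27  0.65  0.45 -2.5 ] 0.00982705791441129
d [ 0.     -0.0012  0.0004] r [ 0.0022 -0.0008  0.0011] 0.2
d [ 0.0237 -0.0147 -0.0415] r [ 0.0022 -0.0008  0.0011] 0.2
d [ 0.0464 -0.0276 -0.0818] r [ 0.0022 -0.0008  0.0011] 0.2
tip [np.float64(258.65898272528955), np.float64(116.83377605710155)]
```

View pics/c5.png

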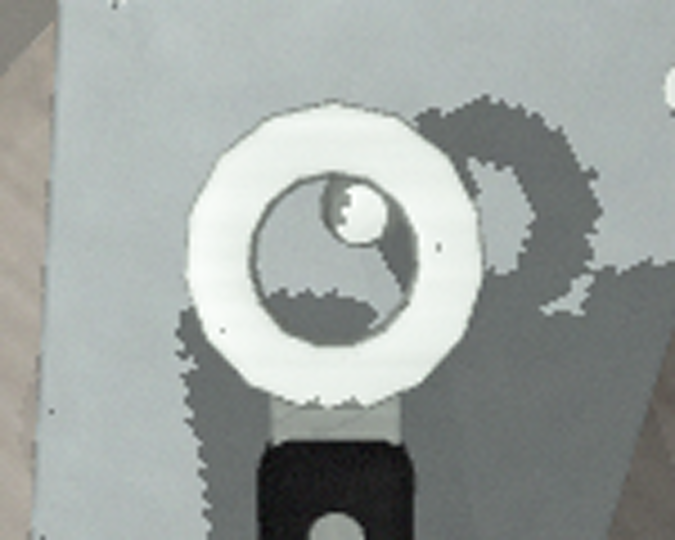

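The peg tip shows inside the eye at (260,117), within 1.3 px of the prediction. I'll lower the eye along the peg axis.

Emit:
play_rows(deltas=[{"grip": 1, "dx": 0.008, "dy": -0.007, "rx": 0, "ry": 0, "rz": 0, "dz": -0.014}, {"grip": 1, "dx": 0.016, "dy": -0.012, "rx": 0, "ry": 0, "rz": 0, "dz": -0.028}, {"grip": 1, "dx": 0.0237, "dy": -0.0163, "rx": 0, "ry": 0, "rz": 0, "dz": -0.0415}, {"grip": 1, "dx": 0.031, "dy": -0.0205, "rx": 0, "ry": 0, "rz": 0, "dz": -0.055}, {"grip": 1, "dx": 0.039, "dy": -0.025, "rx": 0, "ry": 0, "rz": 0, "dz": -0.069}, {"grip": 1, "dx": 0.0464, "dy": -0.029, "rx": 0, "ry": 0, "rz": 0, "dz": -0.082}, {"grip": 1, "dx": 0.0464, "dy": -0.029, "rx": 0, "ry": 0, "rz": 0, "dz": -0.082}, {"grip": 1, "dx": 0.0464, "dy": -0.029, "rx": 0, "ry": 0, "rz": 0, "dz": -0.082}])

```text
clock: 10.15
tcp_pos: [0.5172, -0.0622, 0.0826]
ee_rot: [3.014, -0.479, 0.475]
ft_force: [-0.1, 0.3, -0.9]
grip_width: 0.215
gripper_force: 35.0
```

Run:
```python
from h import *
o,im=shot('w6'); print(o['clock'],list(o['tcp_pos']),np.round(o['joint_positions'],2),o['ft_force'])
P,R=tcp_for(.011,-18,18,0,.062,.002);togo(P,R,o)
print('tip',proj('wrist',ROOT+.04*PZ,o))
cv2.imwrite('pics/c6.png',cv2.resize(im[50:190,180:330],None,fx=4,fy=4,interpolation=2))
```

```text
10.15 [np.float64(0.5171861661780127), np.float64(-0.0621736698677651), np.float64(0.0826011686051173)] [ 0.35  0.35 -0.4   2.25  0.73  0.36 -2.55] [-0.10136761  0.31513179 -0.87985314]
d [0.0012 0.0017 0.0011] r [ 0.0025 -0.0015  0.001 ] 0.3
tip [np.float64(245.50485831169058), np.float64(142.78524739946738)]
```

View pics/c6.png

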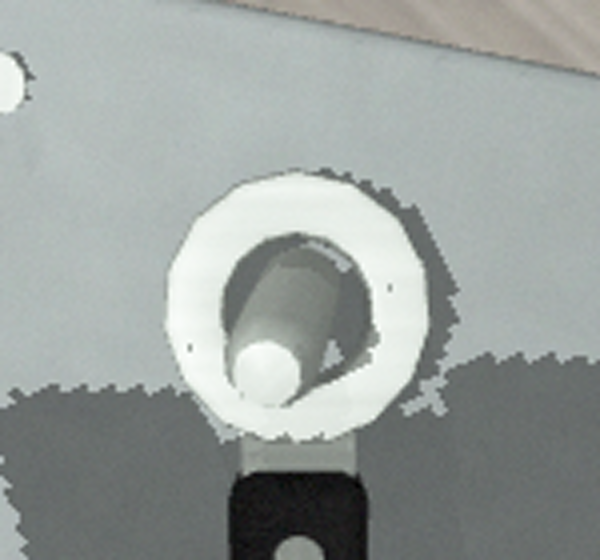

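The peg goes through the eye with no contact force. Releasing it.

Emit:
play_rows(deltas=[{"grip": -0.1, "dx": 0, "dy": 0, "rx": 0, "ry": 0, "rz": 0, "dz": 0}, {"grip": -0.1, "dx": 0, "dy": 0, "rx": 0, "ry": 0, "rz": 0, "dz": 0}, {"grip": -0.1, "dx": 0, "dy": 0, "rx": 0, "ry": 0, "rz": 0, "dz": 0}, {"grip": -0.1, "dx": 0, "dy": 0, "rx": 0, "ry": 0, "rz": 0, "dz": 0}, {"grip": -0.1, "dx": -0.01, "dy": 0.003, "rx": 0, "ry": 0, "rz": 0, "dz": 0.04}, {"grip": -0.1, "dx": -0.02, "dy": 0.006, "rx": 0, "ry": 0, "rz": 0, "dz": 0.09}, {"grip": -0.1, "dx": -0.03, "dy": 0.01, "rx": 0, "ry": 0, "rz": 0, "dz": 0.16}, {"grip": -0.1, "dx": -0.03, "dy": 0.02, "rx": 0, "ry": 0, "rz": 0, "dz": 0.22}, {"grip": -0.1, "dx": -0.03, "dy": 0.02, "rx": 0, "ry": 0, "rz": 0, "dz": 0.22}])

```text
clock: 11.32
tcp_pos: [0.5042, -0.0525, 0.1955]
ee_rot: [3.012, -0.479, 0.484]
ft_force: [0.0, -0.4, 0.2]
grip_width: 0.547
gripper_force: 0.0
```

Run:
```python
from h import *
o,im=shot('w7'); print(o['clock'],list(o['tcp_pos']),np.round(o['joint_positions'],2),o['ft_force'])
for d in cams.find_in('spanner_eye','wrist'): print(d['centre'],d['confidence'])
print('want',proj('wrist',ROOT+.012*PZ,o),proj('wrist',ROOT+.012*PZ+pegR(-29.7)[:,0]*-.004,o))
sub=im; m=(sub.min(2)>195).astype(np.uint8)
n,l,s,c=cv2.connectedComponentsWithStats(m); print([(s[i].tolist(),c[i].round(1).tolist()) for i in range(1,n) if 250<s[i,4]<3000])
```

```text
11.325 [np.float64(0.5041530053014077), np.float64(-0.05248973690420517), np.float64(0.19547151112945715)] [ 0.57  0.12 -0.63  2.19  0.34  0.58 -2.19] [ 0.03698844 -0.42769049  0.2240697 ]
[258.2, 177.1] 0.84
want [np.float64(257.97867752563235), np.float64(145.25723439211976)] [np.float64(257.25462195986535), np.float64(149.09883441093197)]
[([293, 0, 61, 55, 1294], [321.0, 28.2]), ([446, 34, 34, 44, 549], [460.1, 54.8]), ([255, 260, 28, 23, 381], [268.4, 272.3]), ([0, 351, 26, 14, 259], [9.9, 357.2])]
```

Run:
```python
from h import *
im=cv2.imread('pics/w7.png'); g=cv2.cvtColor(im,6)[100:200,205:310]
for r in (range(94,200,6)): print(''.join('#' if v>200 else '+' if v>165 else '.' if v>110 else ' ' if v>55 else '@' for v in cv2.cvtColor(im,6)[r,215:305:2]))
print(cv2.HoughCircles(cv2.resize(g,None,fx=3,fy=3,interpolation=2),cv2.HOUGH_GRADIENT,1,40,param1=100,param2=22,minRadius=20,maxRadius=85))
```

```text
....................................+.......+
+++++++... ...+.......                 .+....
++++++++++++++++++++++...                 .  
###+++++++++++++++++++++++++++++++++....     
+++++++++++++++++++++++++++++++++++++++++++++
+++++++++++++++++++++++++++++++++++++++++++++
+++++++++++++++++ + .....         ++  . + +  
+++++++++++++++...............               
++++++++++++++#.... ...........              
+++++++++++++##..  ......  .....             
++++++++++++++#.........   ....              
++++++++++++++++..............               
++++++++++++++++++........                   
+++++++++++++++++.@@@@@@@@@                  
+++++++++++++++++ @@@@@@@@@                  
+++++++++++++++++.@@@.. @@@                  
+++++++++++++++++.@@@@@@@@@                  
++++++++++++++++++@@@@@@@@@ .++++++++++.+.+  
[[[172.5 145.5  64.3]]]
```

The ring shows at (262,148), on the peg, and the grip lies on the board. Next, the tag.

Run:
```python
from h import *
togo([.415,-.045,.12],pegR(-24,0))
```

```text
d [-0.1739  0.0159 -0.1452] r [ 0.0748  0.1853 -0.0648] 18.9
```

Emit:
play_rows(deltas=[{"grip": -0.3, "dx": -0.04, "dy": 0.004, "rx": 0.02, "ry": 0.05, "rz": -0.015, "dz": 0.02}, {"grip": -0.3, "dx": -0.08, "dy": 0.008, "rx": 0.04, "ry": 0.1, "rz": -0.03, "dz": 0.02}, {"grip": -0.3, "dx": -0.12, "dy": 0.012, "rx": 0.06, "ry": 0.15, "rz": -0.05, "dz": 0.0}, {"grip": -0.3, "dx": -0.16, "dy": 0.016, "rx": 0.075, "ry": 0.185, "rz": -0.065, "dz": -0.05}, {"grip": -0.3, "dx": -0.174, "dy": 0.016, "rx": 0.075, "ry": 0.185, "rz": -0.065, "dz": -0.1}, {"grip": -0.3, "dx": -0.174, "dy": 0.016, "rx": 0.075, "ry": 0.185, "rz": -0.065, "dz": -0.145}, {"grip": -0.3, "dx": -0.174, "dy": 0.016, "rx": 0.075, "ry": 0.185, "rz": -0.065, "dz": -0.145}, {"grip": -0.3, "dx": -0.174, "dy": 0.016, "rx": 0.075, "ry": 0.185, "rz": -0.065, "dz": -0.145}])

```text
clock: 12.42
tcp_pos: [0.4151, -0.0443, 0.1202]
ee_rot: [-3.072, 0.652, 0.001]
ft_force: [-0.1, 0.4, -0.5]
grip_width: 0.649
gripper_force: 0.0
```

Run:
```python
from h import *
o,im=shot('w8'); print(o['clock'],list(o['tcp_pos']),np.round(o['joint_positions'],2),np.abs(o['qvel']).max())
togo([.415,-.045,.12],pegR(-24,0),o)
print('exp hole',proj('wrist',[.434,-.053,.006],o))
for l in ('tag_hole','tag_centre'):
  for d in cams.find_in(l,'wrist'): print(l,d['centre'],d['confidence'],atz('wrist',d['centre'],.006,o))
g=cv2.cvtColor(im,6)
for r in range(120,216,3): print(r,''.join('#' if v>200 else '+' if v>165 else '.' if v>110 else ' ' if v>55 else '@' for v in g[r,200:310:2]))
```

```text
12.425 [np.float64(0.41511690449025357), np.float64(-0.044296270695991735), np.float64(0.12018054742345688)] [ 0.59  0.27 -0.61  2.2   0.22  0.74 -2.16] 0.019660248652677736
d [-0.0002 -0.0014 -0.0004] r [-0.0009 -0.0001 -0.0003] 0.1
exp hole [np.float64(254.8608967046365), np.float64(165.68894179822271)]
tag_hole [254.4, 186.6] 0.87 [ 0.41443812 -0.04377277  0.006     ]
tag_hole [357.7, 169.7] 0.84 [ 0.38809978 -0.1459725   0.006     ]
tag_centre [249.4, 189.0] 0.73 [ 0.41420948 -0.03805496  0.006     ]
tag_centre [360.4, 173.9] 0.67 [ 0.38289177 -0.14707817  0.006     ]
120 .++...+. ++#........                                   
123 +..........###...... .......                           
126 ...+##########...............                         .
129 ..++##########...............             ....... .....
132 .++.###########..............           ...............
135 ....+##########..............      .   ................
138 .....###########............       ....................
141 .......................................................
144 .....................................
[... 698 characters left out ...]
...#################........+.++........
183 ..................################+...........++++...+.
186 ..................################................+....
189 ..................################ ................+++.
192 ..................################ ...................+
195 .................+################ ....................
198 ..................################ ....................
201 ..................################ ....................
204 .................+###############+.....................
207 .................+###############. ....................
210 .................################ .....................
213 .................+###############......................
```

Run:
```python
from h import *
o=manip.get_obs(); im=cv2.imread('pics/w8.png'); g=cv2.cvtColor(im,6)
m=(g[145:214,225:280]>165).astype(np.uint8); n,l,s,c=cv2.connectedComponentsWithStats(m); i=1+s[1:,4].argmax(); m=(l==i)
ed=[]
for r in (184,190,196,202,208):
    q=np.where(m[r-145])[0]; ed.append((225+(q.min()+q.max())/2,r)); print(r,q.min()+225,q.max()+225)
inv=(~m).astype(np.uint8); n,l,s,c=cv2.connectedComponentsWithStats(inv,connectivity=4)
j=[i for i in range(1,n) if 80<s[i,4]<600]; print([(s[i],c[i]+[225,145]) for i in j])
H=atz('wrist',c[j[0]]+[225,145],.004,o)
P=np.array([atz('wrist',e,.006,o) for e in ed]); d=np.polyfit(P[:,0],P[:,1],1); yaw=np.degrees(np.arctan(d[0])); print('H',H,P[0],P[-1],yaw)
v=H-P[-1]; print(np.degrees(np.arctan2(v[1],v[0])))
for L in (.024,.028): 
  R=pegR(-27,0); print(L)
  for y in (yaw,): 
    R=pegR(y,0); T=H-L*R[:,0]; T[2]=.003; togo(T,R,o)
```

```text
184 236 267
190 235 267
196 234 266
202 235 266
208 234 265
[(array([ 19,  12,  18,  18, 247], dtype=int32), array([252.86234818, 165.41700405]))]
H [ 0.43569465 -0.05142336  0.004     ] [ 0.41902008 -0.04244281  0.006     ] [ 0.39633468 -0.02995629  0.006     ] -28.33505379906345
-28.608202093263465
0.024
d [-0.0027  0.009  -0.2359] r [-0.0003  0.0013 -0.0483] 4.3
0.028
d [-0.0097  0.0128 -0.2359] r [-0.0003  0.0013 -0.0483] 4.3
```

Emit:
play_rows(deltas=[{"grip": -0.3, "dx": -0.006, "dy": 0.011, "rx": 0, "ry": 0, "rz": -0.048, "dz": -0.08}, {"grip": -0.3, "dx": -0.006, "dy": 0.011, "rx": 0, "ry": 0, "rz": -0.048, "dz": -0.16}, {"grip": -0.3, "dx": -0.006, "dy": 0.011, "rx": 0, "ry": 0, "rz": -0.048, "dz": -0.215}, {"grip": -0.3, "dx": -0.006, "dy": 0.011, "rx": 0, "ry": 0, "rz": -0.048, "dz": -0.236}, {"grip": -0.3, "dx": -0.006, "dy": 0.011, "rx": 0, "ry": 0, "rz": -0.048, "dz": -0.236}, {"grip": 1, "dx": -0.006, "dy": 0.011, "rx": 0, "ry": 0, "rz": -0.048, "dz": -0.236}, {"grip": 1, "dx": -0.006, "dy": 0.011, "rx": 0, "ry": 0, "rz": -0.048, "dz": -0.236}, {"grip": 1, "dx": -0.006, "dy": 0.011, "rx": 0, "ry": 0, "rz": -0.048, "dz": -0.236}, {"grip": 1, "dx": -0.006, "dy": 0.011, "rx": 0, "ry": 0, "rz": -0.048, "dz": -0.236}], squeeze=25)

```text
clock: 13.7
tcp_pos: [0.4127, -0.0392, 0.0028]
ee_rot: [-3.045, 0.769, -0.002]
ft_force: [-1.6, -1.2, 6.2]
grip_width: 0.364
gripper_force: 25.0
```

Run:
```python
from h import *
o=manip.get_obs(); print(list(o['tcp_pos']),o['ee_rot'],np.round(o['joint_positions'],2),o['ft_force'])
H=np.array([.4357,-.0514,.003]);print(Ro.from_rotvec(o['ee_rot']).as_matrix().T@(H-o['tcp_pos']))
```

```text
[np.float64(0.4127410681888985), np.float64(-0.03923329885052832), np.float64(0.002827511668475235)] [-3.04517020e+00  7.68539134e-01 -2.45087420e-03] [ 0.41  0.5  -0.43  2.26  0.47  0.46 -2.47] [-1.57724207 -1.2447762   6.2065123 ]
[ 0.02598302 -0.0001854  -0.00013889]
```

```bash
sed -i 's/^ROOT=np.array(\[[^]]*\])/ROOT=np.array([.5782,-.0831,.095])/' h.py
python3 - <<'E'
from h import *
for h in (.07,.02):
    P,R=tcp_for(h,-22,25,0,.026,0);print(P);togo(P,R)
E
```

```text
[ 0.52323549 -0.05538354  0.14271886]
d [ 0.221  -0.0323  0.2798] r [-0.1186 -0.2505  0.069 ] 25.7
[ 0.54689002 -0.06887585  0.10078534]
d [ 0.2683 -0.0593  0.1959] r [-0.1186 -0.2505  0.069 ] 25.7
```

Emit:
play_rows(deltas=[{"grip": 1, "dx": 0, "dy": 0, "rx": 0, "ry": 0, "rz": 0, "dz": 0.1}, {"grip": 1, "dx": 0, "dy": 0, "rx": 0, "ry": 0, "rz": 0, "dz": 0.2}, {"grip": 1, "dx": 0.02, "dy": 0, "rx": -0.02, "ry": -0.05, "rz": 0.014, "dz": 0.3}, {"grip": 1, "dx": 0.07, "dy": -0.01, "rx": -0.04, "ry": -0.1, "rz": 0.028, "dz": 0.32}, {"grip": 1, "dx": 0.12, "dy": -0.02, "rx": -0.07, "ry": -0.15, "rz": 0.042, "dz": 0.32}, {"grip": 1, "dx": 0.17, "dy": -0.03, "rx": -0.095, "ry": -0.2, "rz": 0.056, "dz": 0.31}, {"grip": 1, "dx": 0.221, "dy": -0.032, "rx": -0.119, "ry": -0.25, "rz": 0.069, "dz": 0.29}, {"grip": 1, "dx": 0.221, "dy": -0.032, "rx": -0.119, "ry": -0.25, "rz": 0.069, "dz": 0.28}, {"grip": 1, "dx": 0.221, "dy": -0.032, "rx": -0.119, "ry": -0.25, "rz": 0.069, "dz": 0.28}, {"grip": 1, "dx": 0.221, "dy": -0.032, "rx": -0.119, "ry": -0.25, "rz": 0.069, "dz": 0.28}])

```text
clock: 14.95
tcp_pos: [0.5223, -0.0533, 0.1419]
ee_rot: [2.935, -0.565, 0.647]
ft_force: [0.4, 0.7, -0.7]
grip_width: 0.36
gripper_force: 25.0
```

Run:
```python
from h import *
o,im=shot('w9'); print(o['clock'],list(o['tcp_pos']),list(o['ee_rot']),np.round(o['joint_positions'],2),np.abs(o['qvel']).max())
for h in (.07,.045,.02):
    P,R=tcp_for(h,-22,25,0,.026,0);togo(P,R,o)
RR=Ro.from_rotvec(o['ee_rot']).as_matrix()
print('tip',proj('wrist',ROOT+.04*PZ,o),'hole',proj('wrist',RR@np.array([.026,0,-.003])+o['tcp_pos'],o))
cv2.imwrite('pics/c9.png',cv2.resize(im[100:220,185:335],None,fx=5,fy=5,interpolation=2))
```

```text
14.95 [np.float64(0.5223341281545504), np.float64(-0.053309386413842766), np.float64(0.1418789620532673)] [np.float64(2.935030789020213), np.float64(-0.5645331445516898), np.float64(0.6465127363229398)] [-0.15  0.18  0.07  2.3   0.6   0.32 -2.57] 0.11780800256571329
d [ 0.0018 -0.0041  0.0017] r [ 0.0008 -0.0019 -0.0022] 0.3
d [ 0.0255 -0.0176 -0.0403] r [ 0.0008 -0.0019 -0.0022] 0.3
d [ 0.0491 -0.0311 -0.0822] r [ 0.0008 -0.0019 -0.0022] 0.3
tip [np.float64(259.98223086437116), np.float64(169.5068762054205)] hole [np.float64(254.4135842973127), np.float64(189.42044063051316)]
```

Emit:
play_rows(deltas=[{"grip": 1, "dx": 0.01, "dy": -0.01, "rx": 0, "ry": 0, "rz": 0, "dz": -0.02}, {"grip": 1, "dx": 0.022, "dy": -0.015, "rx": 0, "ry": 0, "rz": 0, "dz": -0.034}, {"grip": 1, "dx": 0.022, "dy": -0.015, "rx": 0, "ry": 0, "rz": 0, "dz": -0.034}, {"grip": 1, "dx": 0.022, "dy": -0.015, "rx": 0, "ry": 0, "rz": 0, "dz": -0.034}, {"grip": 1, "dx": 0.022, "dy": -0.015, "rx": 0, "ry": 0, "rz": 0, "dz": -0.034}])

```text
clock: 15.62
tcp_pos: [0.5337, -0.0626, 0.1255]
ee_rot: [2.934, -0.571, 0.648]
ft_force: [0.2, -0.4, -0.4]
grip_width: 0.361
gripper_force: 25.0
```

Run:
```python
from h import *
o,im=shot('w10'); print(o['clock'],list(o['tcp_pos']),list(o['ee_rot']),np.round(o['joint_positions'],2),np.abs(o['qvel']).max(),o['ft_force'])
for h in (.049,.045,.02):
    P,R=tcp_for(h,-22,25,0,.026,0);togo(P,R,o)
RR=Ro.from_rotvec(o['ee_rot']).as_matrix()
print('tip',proj('wrist',ROOT+.04*PZ,o),'hole',proj('wrist',RR@np.array([.026,0,-.003])+o['tcp_pos'],o))
cv2.imwrite('pics/c10.png',cv2.resize(im[100:220,185:335],None,fx=5,fy=5,interpolation=2))
```

```text
15.625 [np.float64(0.533659876213497), np.float64(-0.06264899688844143), np.float64(0.12550312469153432)] [np.float64(2.933890351117889), np.float64(-0.5708363258975867), np.float64(0.6480611129819829)] [-0.17  0.23  0.13  2.29  0.61  0.27 -2.57] 0.01178822506916602 [ 0.19681804 -0.35138728 -0.37794231]
d [-0.001   0.0032 -0.0008] r [ 0.0001 -0.001   0.0003] 0.1
d [ 0.0028  0.001  -0.0075] r [ 0.0001 -0.001   0.0003] 0.1
d [ 0.0265 -0.0125 -0.0494] r [ 0.0001 -0.001   0.0003] 0.1
tip [np.float64(253.3523931705998), np.float64(184.5783522590197)] hole [np.float64(254.41362468954856), np.float64(189.41878808483946)]
```

View pics/c10.png

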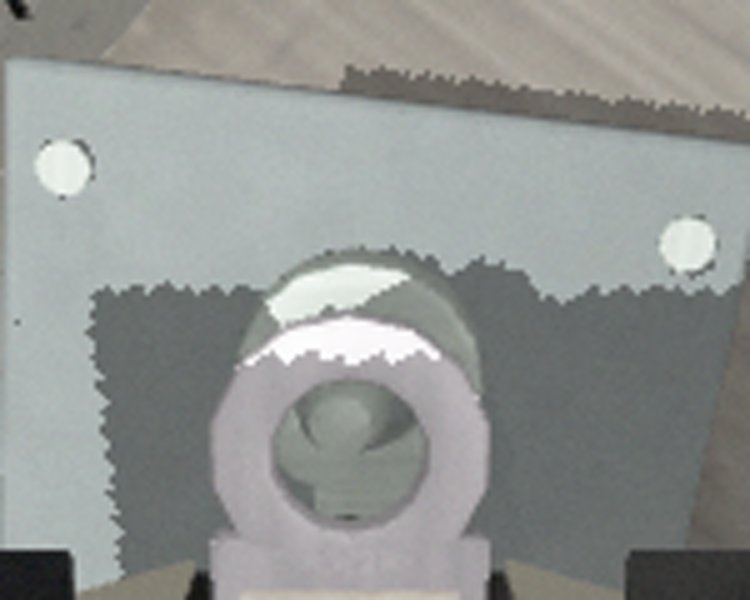

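The peg tip shows inside the tag hole at (253.6,184.8), within 0.3 px of the prediction. The hole centre is at (255,190), and the spanner ring lies behind it. Lowering along the peg.

Emit:
play_rows(deltas=[{"grip": 1, "dx": 0.004, "dy": 0.001, "rx": 0, "ry": 0, "rz": 0, "dz": -0.006}, {"grip": 1, "dx": 0.004, "dy": 0.001, "rx": 0, "ry": 0, "rz": 0, "dz": -0.007}, {"grip": 1, "dx": 0.01, "dy": -0.003, "rx": 0, "ry": 0, "rz": 0, "dz": -0.018}, {"grip": 1, "dx": 0.016, "dy": -0.0065, "rx": 0, "ry": 0, "rz": 0, "dz": -0.0285}, {"grip": 1, "dx": 0.022, "dy": -0.01, "rx": 0, "ry": 0, "rz": 0, "dz": -0.039}, {"grip": 1, "dx": 0.0275, "dy": -0.013, "rx": 0, "ry": 0, "rz": 0, "dz": -0.049}, {"grip": 1, "dx": 0.0275, "dy": -0.013, "rx": 0, "ry": 0, "rz": 0, "dz": -0.049}, {"grip": 1, "dx": 0.0275, "dy": -0.013, "rx": 0, "ry": 0, "rz": 0, "dz": -0.049}])

```text
clock: 16.68
tcp_pos: [0.5474, -0.0689, 0.1007]
ee_rot: [2.934, -0.57, 0.648]
ft_force: [-0.1, -0.3, -1.3]
grip_width: 0.36
gripper_force: 25.0
```

Run:
```python
from h import *
o,im=shot('w11'); print(o['clock'],list(o['tcp_pos']),np.round(o['joint_positions'],2),o['ft_force'],o['ft_torque'])
P,R=tcp_for(.02,-22,25,0,.0255,0);togo(P,R,o)
RR=Ro.from_rotvec(o['ee_rot']).as_matrix()
print('tip',proj('wrist',ROOT+.04*PZ,o),'hole',proj('wrist',RR@np.array([.0255,0,-.003])+o['tcp_pos'],o))
g=cv2.cvtColor(im,6)
for r in range(150,222,2): print(r,''.join('#' if v>200 else '+' if v>165 else '.' if v>110 else ' ' if v>55 else '@' for v in g[r,210:300:1]))
```

```text
16.675 [np.float64(0.5474031452061898), np.float64(-0.06893002983295482), np.float64(0.10070974764088764)] [-0.22  0.31  0.21  2.28  0.61  0.19 -2.57] [-0.13274578 -0.3484859  -1.32094683] [0.12718304 0.73095603 0.0121661 ]
d [-0.0002 -0.0002  0.0006] r [ 0.0003 -0.0013 -0.    ] 0.1
tip [np.float64(251.99432974231328), np.float64(203.3031388871822)] hole [np.float64(254.4142395974098), np.float64(190.24908873315164)]
150 ++++++++++++++++++++++++++++++++++++++++++++++++++++++++++++++++++++++++++++++++++++++++++
152 ++++++++++++++++++++++++++++++++++++++++++++++++++++++++++++++++++++++++++++++++++++++++++
154 ++++++++++++++++++++++++++++++++++++++++++++++++++++++++++++++++++++++++++++++++++++++++++
156 ++++++++++++++++++++++++++++++++++++++++++++++++++++++++++++++++++++++++++++++++++++++++++
158 ++++++++++++++++++++++++++++++++++++++++++++++++ .++++   .+++.++++++++++++++++++++++++++++
160 ++++++++++++++++++++++++++++++++++++++ ...........                .+++++++++++++++++++++++
162 +++++++++.++++++++++++++++++++++...........................        .++++++++++++++++++++++
164    .++    
[... 2040 characters left out ...]
.........++.. ..                   
208               . ...++++.+........+++...........................+.........                 
210                  ....++++++++................................++..........                 
212           ....   ..++++++++++.................................+..........   ...           
214    ...........   ...+.++++++++...........................................   ...........   
216 .............@@@@ .++++++++++.+...............................+......... @@@ .............
218 ............ @@@@ .++++++++++++++++++++++++........++++++++++++++++..... @@@@ ............
220 ............@@@@@ .+.++++++++++++++++++++++++++++++++++++++++++++++..... @@@@@............
```

Emit:
play_rows(deltas=[{"grip": -0.15, "dx": 0, "dy": 0, "rx": 0, "ry": 0, "rz": 0, "dz": 0}, {"grip": -0.15, "dx": 0, "dy": 0, "rx": 0, "ry": 0, "rz": 0, "dz": 0}, {"grip": -0.15, "dx": 0, "dy": 0, "rx": 0, "ry": 0, "rz": 0, "dz": 0}, {"grip": -0.15, "dx": 0, "dy": 0, "rx": 0, "ry": 0, "rz": 0, "dz": 0}, {"grip": -0.15, "dx": -0.018, "dy": 0.009, "rx": 0, "ry": 0, "rz": 0, "dz": 0.035}, {"grip": -0.15, "dx": -0.035, "dy": 0.018, "rx": 0, "ry": 0, "rz": 0, "dz": 0.08}, {"grip": -0.15, "dx": -0.05, "dy": 0.025, "rx": 0, "ry": 0, "rz": 0, "dz": 0.15}, {"grip": -0.15, "dx": -0.05, "dy": 0.025, "rx": 0.02, "ry": 0.05, "rz": 0, "dz": 0.22}, {"grip": -0.15, "dx": -0.05, "dy": 0.025, "rx": 0.04, "ry": 0.1, "rz": 0, "dz": 0.22}, {"grip": -0.15, "dx": -0.05, "dy": 0.025, "rx": 0.04, "ry": 0.1, "rz": 0, "dz": 0.22}])

```text
clock: 17.98
tcp_pos: [0.524, -0.0574, 0.2118]
ee_rot: [3.006, -0.587, 0.406]
ft_force: [0.3, -0.1, -0.6]
grip_width: 0.576
gripper_force: 0.0
```

Run:
```python
from h import *
o,im=shot('w12'); print(o['clock'],list(o['tcp_pos']),o['ft_force'],np.abs(o['qvel']).max())
F=pegR(-29.7)
for h in (.007,.015,.04): print(h,proj('wrist',ROOT+h*PZ,o),proj('wrist',ROOT+h*PZ-.004*F[:,0],o),'tag end',proj('wrist',ROOT+h*PZ-.053*F[:,0],o))
for l in ('tag_hole','spanner_eye','dropper_centre'): print(l,[(d['centre'],d['confidence']) for d in cams.find_in(l,'wrist')])
g=cv2.cvtColor(im,6)
for r in range(110,214,3): print(r,''.join('#' if v>200 else '+' if v>165 else '.' if v>110 else ' ' if v>55 else '@' for v in g[r,200:320:1]))
```

```text
17.975 [np.float64(0.524049696672138), np.float64(-0.05737696282757053), np.float64(0.21184670934158517)] [ 0.27714046 -0.11548904 -0.6075521 ] 0.07307219555671898
0.007 [np.float64(257.1496104643364), np.float64(160.6472576101215)] [np.float64(256.70205379554915), np.float64(164.1098029287643)] tag end [np.float64(251.716042874094), np.float64(202.68433433183353)]
0.015 [np.float64(256.6551600068899), np.float64(164.12354262366082)] [np.float64(256.2003561302401), np.float64(167.6448245210264)] tag end [np.float64(251.14497530482757), np.float64(206.7856979804697)]
0.04 [np.float64(254.93844714006767), np.float64(176.19306975546718)] [np.float64(254.4599228138255), np.float64(179.90812526735948)] tag end [np.float64(249.1819901980502), np.float64(220.883707030594)]
tag_hole [([255.1, 188.6], 0.62)]
spanner_eye [([262.1, 216.8], 0.85)]
dropper_centre [([346.4, 181.6], 0.82)]
110 .......................++......................++...                                    .. ..                 .         
113 ....................+............................+..                               
[... 3462 characters left out ...]
###########################.     .++++++++++++++++++++++.      ............
200 ......+++++++++++++++++++++++++++++++++++###############################.   .+++++++++++++++++++++++.      .............
203 ++...++++++++++++++++++++++++++++++++++++###############################.    .++++++++++++++++++++++.     ..............
206 +++..++++++++++++++++++++++++++++++++++++###############################.++++++++++++++++++++++++++.      ..............
209 .....+++++++++++++++++++++++++++++++++++++##############################.+++++++++++++++++++++++++.    .................
212 ........++++++++++++++++++++++++++++++++++++++++++++...+++##############.+++++++++++++++++++++++++.   ..................
```

Emit:
play_rows(deltas=[{"grip": -0.15, "dx": 0, "dy": 0, "rx": 0, "ry": 0, "rz": 0, "dz": 0.02}, {"grip": -0.15, "dx": 0, "dy": 0, "rx": 0, "ry": 0, "rz": 0, "dz": 0.04}, {"grip": -0.15, "dx": 0, "dy": 0, "rx": 0, "ry": 0, "rz": 0, "dz": 0.04}, {"grip": -0.15, "dx": 0, "dy": 0, "rx": 0, "ry": 0, "rz": 0, "dz": 0.04}, {"grip": -0.15, "dx": 0, "dy": 0, "rx": 0, "ry": 0, "rz": 0, "dz": 0.04}, {"grip": -0.15, "dx": 0, "dy": 0, "rx": 0, "ry": 0, "rz": 0, "dz": 0.04}])

```text
clock: 18.92
tcp_pos: [0.5222, -0.0565, 0.2305]
ee_rot: [3.007, -0.584, 0.4]
ft_force: [0.9, 0.1, -0.4]
grip_width: 0.577
gripper_force: 0.0
```

```bash
python3 -c "
from cell import manip
print(manip.close_job())"
```

```text
the job is handed in; nothing more can be done
None
```

I hung the spanner and then the tag in front of it on the empty stand's peg, let both go, and left the dropper bottle standing; the job was handed in at about 19 s, and no verdict came back.

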